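Load the wax-wire dispenser and wind its spring

TASK

Put the spool of blue wax wire on the dispenser's spindle, lowered gently until it rests flat on the grey seat, then wind the brass key clockwise until its orange pointer stands in the green band, never letting it reach the red. Leave the other spools and everything else on the bench where they are.

Things in the scene. Friction and masses are not known exactly. Their poses are not given: they have to be found in the camera images.
- spool_blue: the loose spool of blue wax wire: blue flanges 58 mm in diameter and 10 mm thick at both ends, 70 mm tall, wire winding 52 mm in diameter between them, through bore 18 mm in diameter, about 0.2 kg; it stands upright on the bench. Origin: centre of the underside; z up along the bore
- spool_green: same size of spool, with green flanges and green wire; not wanted, leave it
- spool_empty: same outside size of spool, white and empty (bare core 28 mm in diameter); not wanted, leave it
- winder: the spring-driven dispenser, a fixed white box 170 mm (its x) by 280 mm (its y) and 50 mm high. Origin: centre of its underside. The spindle stands at its y = +80 mm, the winding key at y = -75 mm
- seat (a point): centre of the top face of the grey seat disc (72 mm in diameter, 58 mm above the bench) at the foot of the spindle; the seated spool's origin comes here. The steel spindle is 13 mm in diameter
- spindle_tip (a point): tip of the spindle, 85 mm above the seat; its last 10 mm taper to 5 mm in diameter
- key_grip (a point): point on the key's vertical axis, 101 mm above the bench, in the key's flat upright brass wing: 66 mm long (this point's x), 11 mm thick (y), from 81 to 117 mm above the bench. The frame turns with the key; its x points along the orange pointer, which lies just over the white dial (58 mm above the bench) and reaches 52 mm from the axis
- key (a joint): how far the key is wound, rad; grows as it turns clockwise seen from above, 0 = slack, stop at 5.0. A stiff brake inside holds the key where it is let go; the spring makes it stiffer as it is wound (0.14 to 0.25 N m). Green band on the dial: 3.2 to 4.1; red band: from 4.25 up
- palette: round white ceramic palette plate, 120 mm in diameter, 18 mm high; leave it. Origin: centre of the underside
- jar: small white jar with a blue cap, 56 mm in diameter, 60 mm high; leave it. Origin: centre of the underside
- model: plaster dental model, 75 x 70 mm, 32 mm high; leave it. Origin: centre of the underside
- brush: red-handled brush lying on the bench, 170 mm long; leave it. Origin: underside
- pot: empty glass pot, 70 mm in diameter, 50 mm high; leave it. Origin: centre of the underside
Mind the look-alikes: they are no part of the job. Leave any brown or pink look-alike of the spool_empty alone.

How it is judged:
By the outcome, as a careful person would: the job done as asked, in the order asked, and still so for the second after the job is handed in, with the robot touching nothing.
It also fails if it takes over 72 s, if anything falls off the work surface, if the arm or the gripper's body presses on something with over 40 N, if the wrist force passes 120 N, or if a joint passes its speed limit or range.

ROBOT

A 7-joint arm with a two-finger parallel gripper is mounted at the origin on the work surface. World frame = base frame: x ahead of the robot, y to its left, z up, the work surface at z = 0. Lengths are in m, angles in rad, forces in N, time in s.
With the tool pointing down it reaches from about 0.425 to 0.875 m from the base axis. Payload 9.9 kg.
Tool frame: the origin (TCP) lies on the front face of the gripper's body, between the roots of the fingers; the fingertips stand 73 mm ahead of it and the grasp point (between the pads) lies 54 mm ahead of it; z points along the fingers, y is the line along which they close (so a half turn about z gives the same grasp; the last joint's range is limited). The gripper opens to 85 mm and grips with 20 to 120 N. Pads are 22 mm wide; open, the fingers measure 114 mm over their backs; the gripper's body (76 mm by 85 mm) begins 54 mm behind the grasp point. The pads swing forward as they close: fully open they stand 13 mm farther back than shut.
Start: joints at [-1.354, 0.576, 0.025, 1.437, -0.015, 1.129, -0.057], TCP at [0.2, 0.645, 0.304] pointing down, gripper open.
Joint ranges: [-2.76, 2.76], [-0.34, 2.15], [-1.52, 1.57], [0.19, 2.46], [-1.09, 4.23], [0.17, 1.99], [-2.82, 2.82]. Speed limits (rad/s): [2.22, 2.22, 3.01, 3.01, 3.14, 3.14, 3.14].

INTERFACE

Orientations are given as a unit quaternion [w, x, y, z].
In Python, from station import * gives the robot as it stands. The module is installed in compiled form; this text tells all that it offers.
- The arm moves only by the tool send_rows, never from a script. Its argument "increments" is one flat list of numbers, 7 for each row, row after row: the shift along the tool's x, y, z in units of 30 cm (1.0 is 30 cm), then the turn, a rotation vector about the tool's x, y, z in units of 2 rad (1.0 is 2 rad), then the finger opening in mm, from 0 to 85.4. A call has exactly 8 rows; each row is the pose to reach, as a shift and turn from the pose commanded when the call began, along the tool's axes at that moment; what a row does not reach only later rows make up. A row lasts 1/10 s, in which the tool goes at most 50 mm and 8.59 degrees, less where a joint would pass 70% of its speed; a pose out of reach is approached as far as the arm can. A call with a number of a shift or a turn outside -1 to 1 is refused whole. A call with a gripper value outside its range is refused whole. The fingers move at their own pace and stop on an object; "squeeze" is the grip in N (left out, the last holds). Time passes only in rows, so rows that repeat a pose let the fingers close, or fill a call up. It gives the time, the measured TCP pose, the force, the opening and the grip force at its end, in the units of the state.
- state(): the state, without advancing time (a new reading comes with each control period).
- capture(name): name is "scene" or "top" or "wrist"; returns the picture (384x512x3 uint8, red, green, blue); there is no depth.
- get_calibration(name): a dict with "intrinsics" (3x3 intrinsics, pixels), "k1" (the pictures are not rectified: a ray, as slopes to the right and down, at radius r is drawn at 1 + k1 r^2 times it, then the intrinsics apply), "extrinsics" (4x4, takes a point from world to camera coordinates). Camera axes: x right, y down, z forward; pixel columns grow to the right and rows downward; lengths in m; the calibration is good to about 2 mm. A picture is of the moment at which its call begins: read the wrist's pose just before it. get_calibration takes no time and is no camera call; for the wrist camera it gives the pose at the moment of the call.
- hand_in(): hands the job in; it is judged then, once.
The state is a dict: "clock": time; "joints": joint angles; "joint_vel": joint speeds; "joint_torque": joint torques, N m; "eef_pos": TCP position; "tool_rot": TCP orientation; "wrist_force": force on the tool from outside, world axes, zero at the start; "torque": the same for the moment, N m; "gripper_width": finger opening in m; "gripper_force": force on a finger pad.
Only numpy, scipy, OpenCV 4.12 (cv2) and the standard library are available. Lean on these libraries where they do the work, as an engineer would, in place of code of your own. Each camera call takes 0.05 s, during which the arm holds its last target. There are 200 camera calls.

## Working session

There is one attempt and no reset: what is moved stays moved. The work goes in short steps, Python scripts to look and compute and a tool call to move; the robot and the scene stay as the last step left them, time stands still between calls to the robot, and variables do not carry over. Pictures are saved under pics/ and viewed, at most 10 in all, crops included, and the job is handed in when it is done.

Besides the shell and the picture viewer there is one more tool, called after "Request:" by a JSON object that holds its "method" and its "body", one argument or row to a line. send_rows: Moves the arm, as the interface text tells. Shifts and turns lie within -1 to 1; 1 stands for 30 cm of shift or 2 rad of turn. Its arguments: {"type":"object","properties":{"increments":{"type":"array","items":{"type":"number"}},"squeeze":{"type":"number"}},"required":["increments"]}

```bash
mkdir -p pics; cat > h.py <<'E'
from station import *
import numpy as np, cv2
def ray(c,u,v):
    K=np.array(c["intrinsics"]);E=np.array(c["extrinsics"]);k=c["k1"]
    d=np.array([(u-K[0,2])/K[0,0],(v-K[1,2])/K[1,1]]);s=d.copy()
    for _ in range(20): s=d/(1+k*(s@s))
    R=E[:3,:3];o=-R.T@E[:3,3];w=R.T@np.array([s[0],s[1],1]);return o,w/np.linalg.norm(w)
def onz(c,u,v,z):
    o,w=ray(c,u,v);return o+w*(z-o[2])/w[2]
def tri(r):
    A=sum(np.eye(3)-np.outer(w,w) for o,w in r);b=sum((np.eye(3)-np.outer(w,w))@o for o,w in r)
    p=np.linalg.solve(A,b);return p,[np.linalg.norm((np.eye(3)-np.outer(w,w))@(p-o)) for o,w in r]
def proj(c,p):
    K=np.array(c["intrinsics"]);E=np.array(c["extrinsics"]);q=E[:3,:3]@p+E[:3,3];s=q[:2]/q[2];s=s*(1+c["k1"]*(s@s))
    return K[:2,:2]@s+K[:2,2]
def rgb(im,name): cv2.imwrite("pics/"+name,im[:,:,::-1])
E
python3 - <<'E'
from h import *
for n in["scene","top"]:
    im=capture(n);np.save(n+".npy",im);rgb(im,n+".png");c=get_calibration(n);print(n,ray(c,256,192),np.array(c["intrinsics"])[0,0],c["k1"])
print(state())
E
```

```text
scene (array([ 1.52589677, -0.60918071,  1.087008  ]), array([-0.64570092,  0.40211943, -0.64913041])) 429.9617118844847 -0.08791992065943868
top (array([0.35347564, 0.04200711, 1.73607491]), array([ 0.11403941, -0.02616897, -0.99313151])) 499.7966950364104 -0.22269518948438272
{'clock': 0.1, 'joints': array([-1.35378327,  0.57643589,  0.02483747,  1.43782743, -0.01501854,
        1.12898333, -0.05648776]), 'joint_vel': array([ 1.57405060e-03, -3.64079606e-03,  9.81015553e-04, -3.51991004e-03,
       -1.02098821e-03, -6.13389877e-04,  1.61369085e-05]), 'joint_torque': array([ 6.34452183e-03, -7.67304897e+01,  2.25861065e+00, -2.86603904e+01,
        1.61111407e-02,  8.59832129e-03,  1.19084143e-05]), 'eef_pos': array([0.19989081, 0.64441434, 0.30313553]), 'tool_rot': array([-8.40557659e-05,  1.49817775e-01,  9.88713353e-01, -7.30104861e-04]), 'wrist_force': array([-0.25596523,  0.67774333,  0.44133919]), 'torque': array([ 0.05010455, -0.04652015, -0.02797677]), 'gripper_force': 0.0, 'gripper_width': 0.0850679812114934}
```

View pics/scene.png

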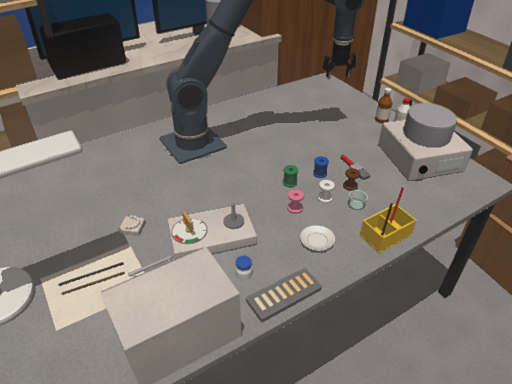

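View pics/top.png

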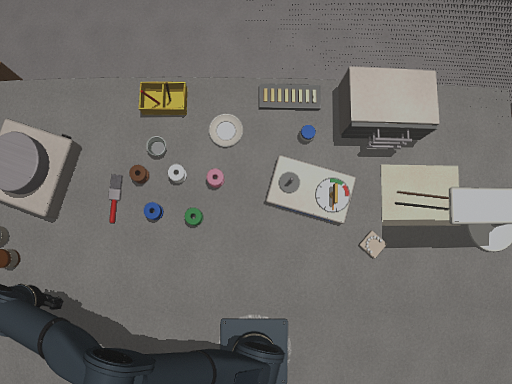

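The scene view shows the blue spool at about (321,167), and the winder with spindle foot (234,220) and key (188,225). The top view shows the blue spool at (153,211), spindle (289,182) and dial/key (333,195), with other spools around them. I'll refine these from masks and an enlarged montage.

```bash
python3 - <<'E'
from h import *
ims={n:np.load(n+".npy") for n in["scene","top"]};C={n:get_calibration(n) for n in ims}
def crop(n,u,v,w,h,s): return cv2.resize(ims[n][v-h//2:v+h//2,u-w//2:u+w//2],None,fx=s,fy=s,interpolation=cv2.INTER_CUBIC)
a=np.hstack([crop("top",312,190,100,80,4),crop("scene",212,227,100,80,4)])
b=np.hstack([crop("top",153,211,40,30,10),crop("scene",321,167,40,30,10)])[:280]
rgb(np.vstack([a,b]),"m.png")
for n,(u,v) in dict(top=(153,211),scene=(321,167)).items():
    im=ims[n].astype(int);m=((im[:,:,2]>im[:,:,0]+35)&(im[:,:,2]>im[:,:,1]+25)).astype(np.uint8)
    k,l,st,ce=cv2.connectedComponentsWithStats(m);i=np.argmin(np.hypot(*(ce-[u,v]).T)+1e3*(st[:,4]<20)+1e3*(np.arange(k)==0));print(n,st[i],ce[i])
    p=onz(C[n],*ce[i],.07);print(p, "at z.035",onz(C[n],*ce[i],.035))
    ys,xs=np.where(l==i);print(proj(C[n],p))
for u,v in[(289,182),(333,195)]: print(onz(C["top"],u,v,.058),)
print(onz(C["scene"],234,222,.058),onz(C["scene"],189,231,.058))
print(tri([ray(C["top"],153,211),ray(C["scene"],321,161)]))
E
```

```text
top [144 202  19  18 232] [152.37931034 210.31034483]
[0.47849344 0.34569429 0.07      ] at z.035 [0.48111975 0.35207398 0.035     ]
[152.37931034 210.31034483]
scene [314 156  15  11 116] [321.06896552 160.82758621]
[0.48805899 0.34362479 0.07      ] at z.035 [0.45234215 0.37641528 0.035     ]
[321.06896552 160.82758621]
[ 0.58168728 -0.11406131  0.058     ]
[ 0.53894456 -0.2648521   0.058     ]
[ 0.59661188 -0.11859726  0.058     ] [ 0.55479993 -0.26737271  0.058     ]
(array([0.47867202, 0.34778238, 0.061183  ]), [np.float64(0.003180673294139136), np.float64(0.0031806732941392917)])
```

View pics/m.png

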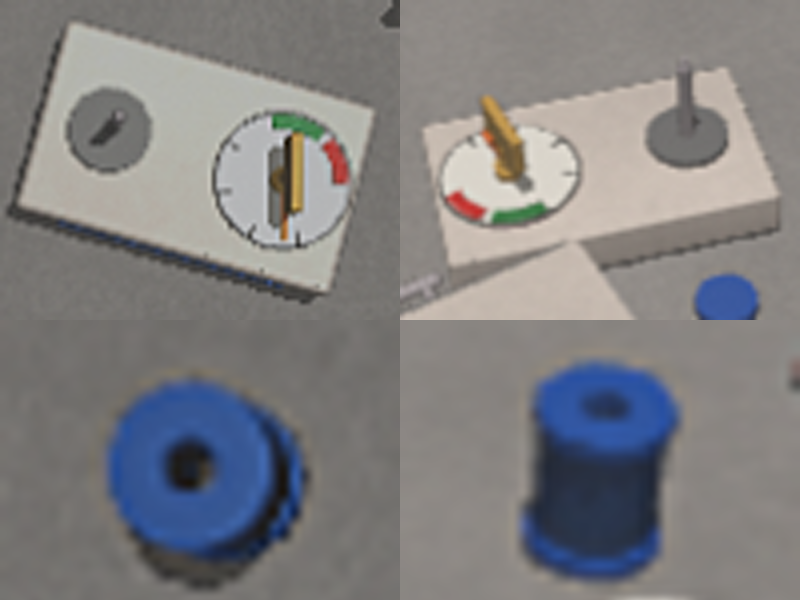

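The enlarged montage shows these features, in original pixels:

| Feature | Top view | Scene view |
|---|---|---|
| Bore top | (151.6,210.1) | (321.1,160.1) |
| Seat | (288.9,182.1) | (233.4,220.6) |
| Spindle tip | (291.4,178.4) | (232.6,202.4) |
| Dial | (332,194.4) | (189.1,230.4) |

The pointer faces roughly down in the top image, towards the robot. The green band starts at about image-up and the red follows clockwise.

```bash
cat >> h.py <<'E'
from scipy.spatial.transform import Rotation as Ro
def tool(s=None):
    s=s or state();q=s["tool_rot"];return np.array(s["eef_pos"]),Ro.from_quat([q[1],q[2],q[3],q[0]])
def plan(p,yaw=None,s=None):
    """shift (30cm units) and turn (2 rad units) in tool axes to reach p, pointing down, tool y along world yaw (mod pi, nearest)"""
    p0,R=tool(s);sh=R.inv().apply(np.array(p)-p0)
    y=R.apply([0,1,0]);cur=np.arctan2(y[1],y[0]);d=0 if yaw is None else (yaw-cur+np.pi/2)%np.pi-np.pi/2
    a=cur+d;Y=np.array([np.cos(a),np.sin(a),0]);Z=np.array([0,0,-1.]);T=Ro.from_matrix(np.c_[np.cross(Y,Z),Y,Z])
    t=(R.inv()*T).as_rotvec();print("shift",np.round(sh/.3,4),"turn",np.round(t/2,4),"dist mm",np.round(sh*1000,1),"deg",np.round(np.degrees(t),1),"cur yaw",round(cur,3))
E
python3 - <<'E'
from h import *
T=get_calibration("top");S=get_calibration("scene")
for n,a,b in[("bore",(151.6,210.1),(321.1,160.1)),("seat",(288.9,182.1),(233.4,220.6)),("tip",(291.4,178.4),(232.6,202.4)),("dial",(332,194.4),(189.1,230.4))]:
    print(n,tri([ray(T,*a),ray(S,*b)]))
E=np.array(get_calibration("wrist")["extrinsics"]);p,R=tool();print("cam in tool",R.inv().apply(-E[:3,:3].T@E[:3,3]-p),R.inv().apply(E[2,:3]))
plan([.41,.345,.27],np.pi/2)
E
```

```text
bore (array([0.47990675, 0.349764  , 0.06603872]), [np.float64(0.0007841630255126575), np.float64(0.0007841630255125966)])
seat (array([ 0.58260776, -0.11391544,  0.05062187]), [np.float64(0.0005570157998653623), np.float64(0.0005570157998652608)])
tip (array([ 0.58332421, -0.11415204,  0.13543903]), [np.float64(0.0005944107543707838), np.float64(0.0005944107543707566)])
dial (array([ 0.54233238, -0.26284247,  0.04760581]), [np.float64(0.0004911292854620537), np.float64(0.0004911292854621943)])
cam in tool [ 0.07408256  0.00025537 -0.06836274] [-2.87814818e-01  8.23130337e-04  9.57685728e-01]
shift [-0.9646 -0.7456  0.1116] turn [-7.000e-04 -1.000e-04 -1.504e-01] dist mm [-289.4 -223.7   33.5] deg [ -0.1  -0.  -17.2] cur yaw 1.27
```

```bash
python3 - <<'E'
from h import *
plan([.47,.345,.28],np.pi/2)
E
```

```text
shift [-1.1556 -0.6864  0.0782] turn [-7.000e-04 -1.000e-04 -1.504e-01] dist mm [-346.7 -205.9   23.5] deg [ -0.1  -0.  -17.2] cur yaw 1.27
```

Request:
{"method": "send_rows", "body": {
  "increments": [-0.06, -0.035, 0.005, 0, 0, -0.01, 85, -0.18, -0.11, 0.01, 0, 0, -0.03, 85, -0.32, -0.19, 0.02, 0, 0, -0.05, 85, -0.46, -0.27, 0.03, 0, 0, -0.07, 85, -0.6, -0.355, 0.04, 0, 0, -0.09, 85, -0.74, -0.44, 0.05, 0, 0, -0.11, 85, -0.86, -0.51, 0.06, 0, 0, -0.13, 85, -0.95, -0.565, 0.065, 0, 0, -0.15, 85]
}}

```text
clock: 0.9
eef_pos: [0.4239, 0.3954, 0.284]
tool_rot: [0.0, 0.001, 1.0, -0.001]
wrist_force: [1.1, 0.5, -0.2]
gripper_width: 0.0852
gripper_force: 0.0
```

```bash
python3 - <<'E'
from h import *
print(state()["clock"],state()["eef_pos"],np.abs(state()["joint_vel"]).max());plan([.47,.345,.28],np.pi/2)
c=get_calibration("wrist");print(proj(c,np.array([.48,.348,.07])))
E
```

```text
0.9 [0.42386756 0.39544115 0.28395655] 0.8823146074074912
shift [-0.1541 -0.1678  0.0134] turn [-0.0007  0.     -0.0009] dist mm [-46.2 -50.4   4. ] deg [-0.1  0.  -0.1] cur yaw 1.569
[207.92502052 230.18901251]
```

Request:
{"method": "send_rows", "body": {
  "increments": [-0.05, -0.05, 0, 0, 0, 0, 85, -0.1, -0.11, 0, 0, 0, 0, 85, -0.15, -0.16, 0.01, 0, 0, 0, 85, -0.15, -0.16, 0.01, 0, 0, 0, 85, -0.15, -0.16, 0.01, 0, 0, 0, 85, -0.15, -0.16, 0.01, 0, 0, 0, 85, -0.15, -0.16, 0.01, 0, 0, 0, 85, -0.15, -0.16, 0.01, 0, 0, 0, 85]
}}

```text
clock: 1.7
eef_pos: [0.4663, 0.3511, 0.2814]
tool_rot: [-0.0, -0.0, 1.0, 0.0]
wrist_force: [0.6, 0.4, 0.1]
gripper_width: 0.0847
gripper_force: 0.0
```

```bash
cat >> h.py <<'E'
def bluetop(im,c,z=.07):
    """circle of the blue top flange: rays of blue pixels on plane z, then bore centre from the dark blob inside"""
    im=im.astype(int);m=((im[:,:,2]>im[:,:,0]+30)&(im[:,:,2]>im[:,:,1]+20)).astype(np.uint8)
    k,l,st,ce=cv2.connectedComponentsWithStats(m);i=1+np.argmax(st[1:,4])
    cs,hi=cv2.findContours((l==i).astype(np.uint8),cv2.RETR_CCOMP,cv2.CHAIN_APPROX_NONE)
    out=[]
    for q,h in zip(cs,hi[0]):
        if len(q)>20: out.append((h[3]>=0,cv2.contourArea(q),cv2.fitEllipse(q)))
    return out
E
python3 - <<'E'
from h import *
s=state();print(s["eef_pos"]);c=get_calibration("wrist");im=capture("wrist");np.save("w1.npy",im);rgb(im,"w1.png")
import pickle;pickle.dump(c,open("w1.pkl","wb"))
for o in bluetop(im,c): print(o,onz(c,*o[2][0],.07))
E
```

```text
[0.46633991 0.35107466 0.28143741]
(np.False_, 2389.0, ((248.50364685058594, 188.60983276367188), (50.869449615478516, 60.14795684814453), 0.9795874357223511)) [0.47241872 0.35032521 0.07      ]
(np.True_, 137.5, ((248.48046875, 192.24441528320312), (11.452211380004883, 15.508079528808594), 88.98265075683594)) [0.47649839 0.35030297 0.07      ]
(np.True_, 26.0, ((239.24166870117188, 165.5367889404297), (3.671905040740967, 10.967294692993164), 55.11293029785156)) [0.44726831 0.34059327 0.07      ]
(np.True_, 69.0, ((253.00978088378906, 164.53451538085938), (5.664215087890625, 19.462514877319336), 105.31333923339844)) [0.44617537 0.35502753 0.07      ]
```

View pics/w1.png

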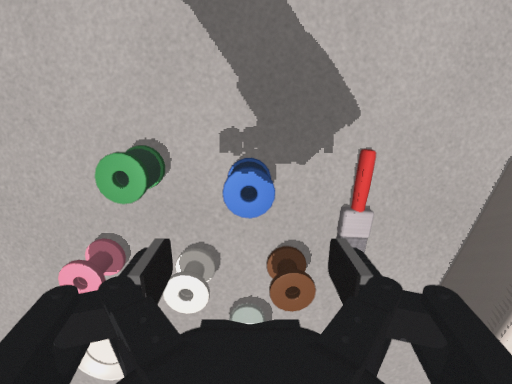

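The wrist picture shows the blue spool upright at about (249,192), with its bore at (248.5,192.5). Green, white and brown spools stand about 12 cm off. I'll triangulate the height with the other views and move down over it.

```bash
python3 - <<'E'
from h import *
import pickle;c=pickle.load(open("w1.pkl","rb"));T=get_calibration("top");S=get_calibration("scene")
a=ray(c,248.7,192.5);print(onz(c,248.7,192.5,.07));r=[a,ray(T,151.6,210.1),ray(S,321.1,160.1)]
print(tri(r[:2]),tri(r[::2]),tri(r))
plan([.478,.350,.19],np.pi/2)
E
```

```text
[0.47678605 0.35054016 0.07      ]
(array([0.48003494, 0.35044666, 0.05905498]), [np.float64(7.615372504145724e-05), np.float64(7.615372504141556e-05)]) (array([0.47873143, 0.35103343, 0.06486166]), [np.float64(0.0006357175378326962), np.float64(0.0006357175378329065)]) (array([0.47914503, 0.35033388, 0.06499223]), [np.float64(0.0008342599894442614), np.float64(0.0010998253298689963), np.float64(0.0009831195680551237)])
shift [-0.0385 -0.0031  0.3047] turn [ 0.0001 -0.      0.0002] dist mm [-11.5  -0.9  91.4] deg [ 0. -0.  0.] cur yaw 1.571
```

Request:
{"method": "send_rows", "body": {
  "increments": [0, 0, 0.02, 0, 0, 0, 85, -0.01, 0, 0.08, 0, 0, 0, 85, -0.02, 0, 0.16, 0, 0, 0, 85, -0.035, 0, 0.24, 0, 0, 0, 85, -0.04, -0.003, 0.29, 0, 0, 0, 85, -0.04, -0.003, 0.3, 0, 0, 0, 85, -0.04, -0.003, 0.3, 0, 0, 0, 85, -0.04, -0.003, 0.3, 0, 0, 0, 85]
}}

```text
clock: 2.55
eef_pos: [0.4791, 0.3498, 0.1921]
tool_rot: [0.0, 0.0, 1.0, 0.0]
wrist_force: [0.7, -0.4, 0.3]
gripper_width: 0.0848
gripper_force: 0.0
```

```bash
python3 - <<'E'
from h import *
import pickle
s=state();print(s["eef_pos"]);c=get_calibration("wrist");im=capture("wrist");rgb(im,"w2.png")
c1=pickle.load(open("w1.pkl","rb"))
for o in bluetop(im,c):
    print(o,onz(c,*o[2][0],.07),onz(c,*o[2][0],.065))
    if o[0] and o[1]>100: print(tri([ray(c1,248.5,192.5),ray(c,*o[2][0])]))
plan([.478,.350,.115],np.pi/2)
E
```

```text
[0.47908631 0.3497932  0.19213721]
(np.False_, 4829.0, ((249.4068145751953, 204.07382202148438), (72.28634643554688, 85.81327819824219), 0.8749392628669739)) [0.47169557 0.35018076 0.07      ] [0.47344496 0.35017902 0.065     ]
shift [0.0043 0.0003 0.2579] turn [ 0.0005  0.0006 -0.0003] dist mm [ 1.3  0.1 77.4] deg [ 0.1  0.1 -0. ] cur yaw 1.57
```

View pics/w2.png

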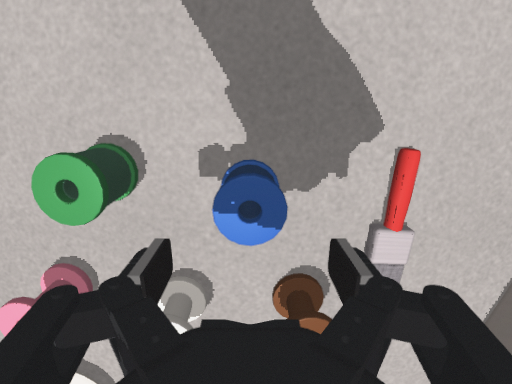

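The second wrist view shows the flange disc centred at about (250,209.5) and 74 px wide, standing between the fingers, with the neighbours clear. Now I'll descend and grip the top flange.

Request:
{"method": "send_rows", "body": {
  "increments": [0.003, 0, 0.03, 0, 0, 0, 85, 0.007, 0, 0.09, 0, 0, 0, 85, 0.007, 0, 0.15, 0, 0, 0, 85, 0.007, 0, 0.2, 0, 0, 0, 85, 0.007, 0, 0.24, 0, 0, 0, 85, 0.007, 0, 0.255, 0, 0, 0, 85, 0.007, 0, 0.255, 0, 0, 0, 85, 0.007, 0, 0.255, 0, 0, 0, 85]
}}

```text
clock: 3.4
eef_pos: [0.4771, 0.3496, 0.1154]
tool_rot: [0.0, 0.0, 1.0, 0.0]
wrist_force: [0.1, -0.2, 0.7]
gripper_width: 0.085
gripper_force: 0.0
```

```bash
python3 - <<'E'
from h import *
import pickle
c1=pickle.load(open("w1.pkl","rb"));s=state();print(s["eef_pos"],s["wrist_force"],s["clock"])
c=get_calibration("wrist");E=np.array(c["extrinsics"]);p,R=tool();E2=E.copy()
E2[:3,3]=E[:3,:3]@(p-np.array([.47908631,.3497932,.19213721]))+E[:3,3]   # camera at the w2 pose, same orientation
c2=dict(c,extrinsics=E2);print(onz(c2,249.7,209.8,.07),tri([ray(c1,248.7,192.5),ray(c2,249.7,209.8)]))
E
```

```text
[0.47706573 0.34960842 0.11537773] [ 0.0657105  -0.22270206  0.66692787] 3.4
[0.47623038 0.35038196 0.07      ] (array([0.47915083, 0.35045001, 0.06217119]), [np.float64(6.456099763083514e-05), np.float64(6.456099763066369e-05)])
```

Request:
{"method": "send_rows", "body": {
  "increments": [0, 0, 0, 0, 0, 0, 75, 0, 0, 0, 0, 0, 0, 68, 0, 0, 0, 0, 0, 0, 63, 0, 0, 0, 0, 0, 0, 60, 0, 0, 0, 0, 0, 0, 57, 0, 0, 0, 0, 0, 0, 52, 0, 0, 0, 0, 0, 0, 50, 0, 0, 0, 0, 0, 0, 50],
  "squeeze": 40
}}

```text
clock: 4.2
eef_pos: [0.4769, 0.3496, 0.1154]
tool_rot: [0.0, 0.0, 1.0, 0.0]
wrist_force: [-1.0, 0.7, 5.9]
gripper_width: 0.0559
gripper_force: 42.4
```

Request:
{"method": "send_rows", "body": {
  "increments": [0, 0, 0, 0, 0, 0, 50, 0, 0, 0, 0, 0, 0, 50, 0, 0, -0.01, 0, 0, 0, 50, 0, 0, -0.03, 0, 0, 0, 50, 0, 0, -0.06, 0, 0, 0, 50, 0, 0, -0.09, 0, 0, 0, 50, 0, 0, -0.1, 0, 0, 0, 50, 0, 0, -0.1, 0, 0, 0, 50]
}}

```text
clock: 5.0
eef_pos: [0.4771, 0.3496, 0.1458]
tool_rot: [0.001, 0.0, 1.0, 0.0]
wrist_force: [0.2, -0.2, -2.6]
gripper_width: 0.0553
gripper_force: 43.2
```

```bash
python3 - <<'E'
from h import *
s=state();print(s["eef_pos"],s["wrist_force"],s["gripper_width"],s["gripper_force"])
im=capture("wrist");rgb(im,"w3.png");c=get_calibration("wrist")
for o in bluetop(im,c):print(o)
E
```

```text
[0.47712534 0.34963606 0.14575461] [ 0.22674904 -0.22833433 -2.62956461] 0.05526388161749319 43.1638565012668
(np.False_, 11603.0, ((249.7238311767578, 253.81900024414062), (110.28756713867188, 136.7737579345703), 0.6687729954719543))
```

View pics/w3.png

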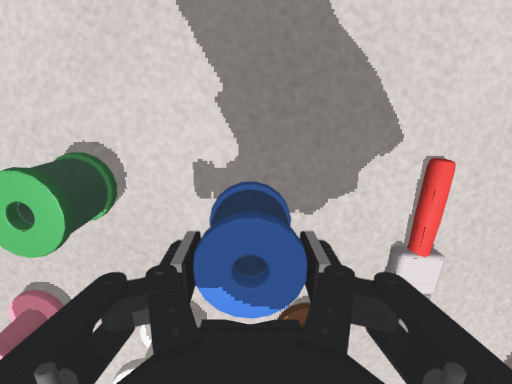

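The spool is held between the pads. The flange spans x 194–306, the bore is at about (250,268), and the lower flange at x 210–290 looks upright. I'll lift and carry it.

```bash
python3 - <<'E'
from h import *
c=get_calibration("wrist");p,R=tool()
for v in(264,266,268): print(v,R.inv().apply(onz(c,250,v,.1004)-p)*1000)
print("rows of predicted edge",[proj(c,np.array([p[0]+d,p[1]+.0003,.1004])) for d in(-.029,-.009,0,.009,.029)], proj(c,np.array([p[0]-.029,p[1],.0404])),proj(c,np.array([p[0],p[1]-.029,.1004])))
plan([.53,.05,.31],np.pi/2)
E
```

```text
264 [ 4.21737758  0.67793551 44.86100425]
266 [ 3.12357166  0.67988532 44.86152393]
268 [ 2.02362479  0.68184645 44.86204652]
rows of predicted edge [array([249.15662241, 215.53765119]), array([249.1586481 , 255.08157225]), array([249.16001321, 271.61076816]), array([249.16161059, 287.39663422]), array([249.1658477 , 319.96878307])] [248.86034277 181.85873995] [188.47132452 271.36792432]
shift [-0.1781 -0.9979 -0.5495] turn [ 0.0002  0.0002 -0.0004] dist mm [ -53.4 -299.4 -164.8] deg [ 0.   0.  -0.1] cur yaw 1.57
```

Request:
{"method": "send_rows", "body": {
  "increments": [0, 0, -0.05, 0, 0, 0, 50, 0, -0.03, -0.15, 0, 0, 0, 50, -0.03, -0.1, -0.28, 0, 0, 0, 50, -0.1, -0.22, -0.4, 0, 0, 0, 50, -0.17, -0.35, -0.48, 0, 0, 0, 50, -0.24, -0.49, -0.52, 0, 0, 0, 50, -0.32, -0.63, -0.53, 0, 0, 0, 50, -0.4, -0.76, -0.53, 0, 0, 0, 50]
}}

```text
clock: 5.85
eef_pos: [0.5974, 0.1192, 0.3047]
tool_rot: [0.001, 0.0, 1.0, 0.0]
wrist_force: [1.4, 0.9, -1.9]
gripper_width: 0.0562
gripper_force: 43.6
```

```bash
python3 - <<'E'
from h import *
s=state();print(s["eef_pos"],s["wrist_force"],s["gripper_width"],s["gripper_force"],s["joint_vel"])
plan([.67,-.114,.30],np.pi/2)
E
```

```text
[0.59738649 0.11924762 0.30473839] [ 1.42683846  0.85698262 -1.86689345] 0.05617732173775931 43.59744137556362 [ 0.72327205  0.23957457  0.05993172 -0.39113889 -0.04066349  0.16280911
  0.79853699]
shift [-0.2428 -0.7773  0.016 ] turn [ 0.0001  0.0006 -0.0005] dist mm [ -72.8 -233.2    4.8] deg [ 0.   0.1 -0.1] cur yaw 1.57
```

Request:
{"method": "send_rows", "body": {
  "increments": [-0.03, -0.13, 0, 0, 0, 0, 50, -0.07, -0.27, 0, 0, 0, 0, 50, -0.12, -0.42, 0, 0, 0, 0, 50, -0.17, -0.57, 0, 0, 0, 0, 50, -0.21, -0.69, 0, 0, 0, 0, 50, -0.24, -0.77, 0, 0, 0, 0, 50, -0.24, -0.78, 0, 0, 0, 0, 50, -0.24, -0.78, 0, 0, 0, 0, 50]
}}

```text
clock: 6.65
eef_pos: [0.6681, -0.1135, 0.303]
tool_rot: [-0.001, 0.001, 1.0, 0.0]
wrist_force: [0.3, 1.2, -2.0]
gripper_width: 0.0555
gripper_force: 43.6
```

```bash
python3 - <<'E'
from h import *
import pickle
s=state();print(s["eef_pos"],s["wrist_force"],np.abs(s["joint_vel"]).max());c=get_calibration("wrist");im=capture("wrist");pickle.dump((c,im,tool(s)[0]),open("w4.pkl","wb"))
print(proj(c,np.array([.582,-.114,.143])),proj(c,np.array([.582,-.114,.058])))
rgb(cv2.resize(im,None,fx=1.5,fy=1.5,interpolation=cv2.INTER_CUBIC),"w4.png")
E
```

```text
[ 0.66809522 -0.11346624  0.3029997 ] [ 0.32629008  1.21026303 -1.95314598] 0.03251602075768558
[248.24501145  95.91397715] [248.64445296 100.22684052]
```

View pics/w4.png

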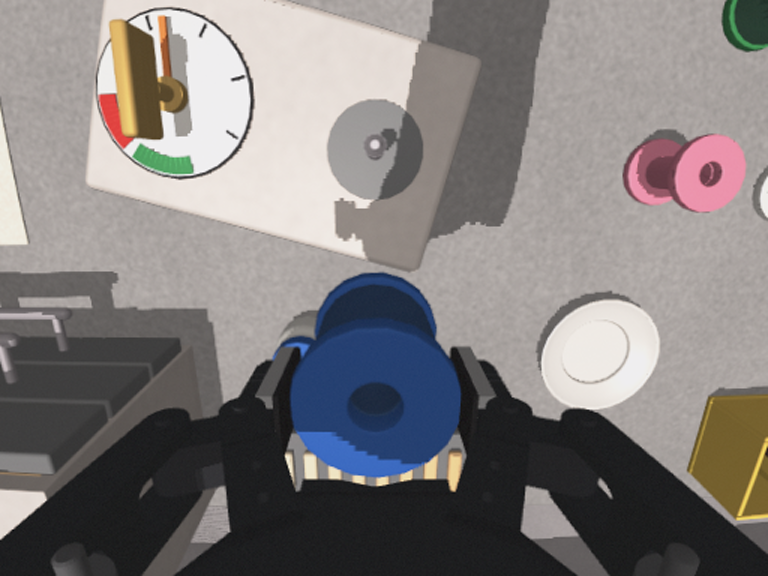

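The picture (scaled by 1.5) shows the tip at (375,145) and seat centre at (375,149.5). The dial centre is at (175,93), and the pointer tip at about (162,17). The held bore is at (376,405).

```bash
python3 - <<'E'
from h import *
import pickle
c,im,p=pickle.load(open("w4.pkl","rb"));f=lambda x,y:((x+.5)/1.5-.5,(y+.5)/1.5-.5)
T=get_calibration("top");S=get_calibration("scene")
tip=f(375,145);seat=f(375,149.5);d=f(175,93)
print("tip",onz(c,*tip,.143),"seat",onz(c,*seat,.058),"dial",onz(c,*d,.058))
print("tri tip",tri([ray(c,*tip),ray(T,291.4,178.4),ray(S,232.6,202.4)]),"seat",tri([ray(c,*seat),ray(T,288.9,182.1),ray(S,233.4,220.6)]),"dial",tri([ray(c,*d),ray(T,332,194.4),ray(S,189.1,230.4)]))
for q in [(375,405),(376,402)]: print("bore",onz(c,*f(*q),p[2]-.0454)-p)
b=onz(c,*f(162,17),.06)-onz(c,*d,.058);print("pointer",b,np.arctan2(b[1],b[0]))
for n,q in dict(g0=(192,165),g1=(138,152),r0=(125,142),r1=(100,95)).items():
    b=onz(c,*f(*q),.058)-onz(c,*d,.058);print(n,b,np.arctan2(b[1],b[0]))
print("edge pred",proj(c,p+[.029,0,-.0454]))
E
```

```text
tip [ 0.58245054 -0.11272746  0.143     ] seat [ 0.58123196 -0.11268718  0.058     ] dial [ 0.54050997 -0.25698982  0.058     ]
tri tip (array([ 0.58272158, -0.1135853 ,  0.13505815]), [np.float64(0.0010976403668185265), np.float64(0.0011761437753174183), np.float64(0.00045535576409051016)]) seat (array([ 0.58184366, -0.11340353,  0.05012089]), [np.float64(0.0011823939056169776), np.float64(0.001178828838374372), np.float64(0.0005438965340221963)]) dial (array([ 0.54073991, -0.26247319,  0.04684606]), [np.float64(0.0021628994103040826), np.float64(0.001722102733466986), np.float64(0.0009571839982842342)])
bore [-0.00069547  0.00061282 -0.0454    ]
bore [-0.00180492  0.00093475 -0.0454    ]
pointer [-0.04950231 -0.00306923  0.002     ] -3.0796702341845044
g0 [0.05058464 0.00703737 0.        ] 0.13823341915814838
g1 [ 0.04037707 -0.03343963  0.        ] -0.6916912959225684
r0 [ 0.03295838 -0.04249971  0.        ] -0.9111761964038934
r1 [-0.00051712 -0.05680338  0.        ] -1.5798998316746709
edge pred [248.70095379 319.36724644]
```

```bash
python3 - <<'E'
from h import *
plan([.5833,-.1134,.270],np.pi/2)
E
```

```text
shift [ 0.2827 -0.005   0.1112] turn [ 0.0005 -0.0006 -0.0003] dist mm [84.8 -1.5 33.4] deg [ 0.1 -0.1 -0. ] cur yaw 1.57
```

Request:
{"method": "send_rows", "body": {
  "increments": [0.04, 0, 0, 0, 0, 0, 50, 0.1, 0, 0, 0, 0, 0, 50, 0.17, 0, 0.02, 0, 0, 0, 50, 0.23, -0.002, 0.05, 0, 0, 0, 50, 0.27, -0.002, 0.08, 0, 0, 0, 50, 0.283, -0.002, 0.11, 0, 0, 0, 50, 0.283, -0.002, 0.11, 0, 0, 0, 50, 0.283, -0.002, 0.11, 0, 0, 0, 50]
}}

```text
clock: 7.5
eef_pos: [0.5842, -0.1124, 0.271]
tool_rot: [0.0, -0.0, 1.0, 0.0]
wrist_force: [0.9, -0.3, -2.1]
gripper_width: 0.0556
gripper_force: 43.6
```

```bash
python3 - <<'E'
from h import *
s=state();print(s["eef_pos"],s["wrist_force"],s["torque"])
plan([.5833,-.1134,.173],np.pi/2)
im=capture("scene");t=capture("top");S=get_calibration("scene")
a=cv2.resize(im[150:240,170:290],None,fx=5,fy=5,interpolation=cv2.INTER_CUBIC)
rgb(a,"s5.png")
E
```

```text
[ 0.58423995 -0.1124213   0.27102883] [ 0.86992924 -0.25636512 -2.11546702] [-0.05139586 -0.0107831  -0.01477601]
shift [ 0.0033 -0.0034  0.3268] turn [0.0001 0.0002 0.0002] dist mm [ 1. -1. 98.] deg [0. 0. 0.] cur yaw 1.571
```

View pics/s5.png

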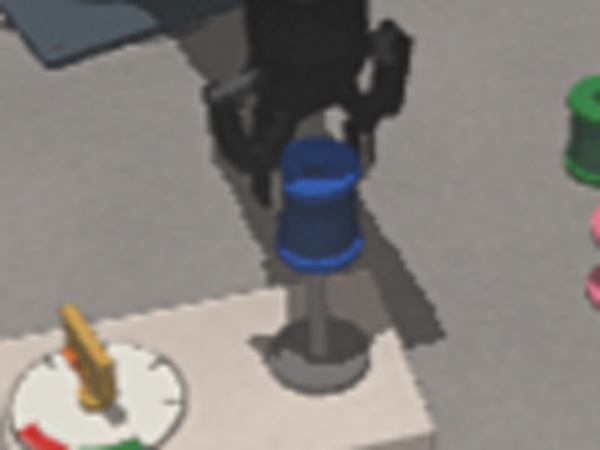

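The scene crop shows the held spool upright, its axis at x≈320 over the spindle at x≈317. It is within about 2 mm, and the planned 1 mm correction goes the right way. I'll lower it in stages while watching the force.

Request:
{"method": "send_rows", "body": {
  "increments": [0.003, -0.003, 0, 0, 0, 0, 50, 0.003, -0.003, 0.01, 0, 0, 0, 50, 0.003, -0.003, 0.03, 0, 0, 0, 50, 0.003, -0.003, 0.05, 0, 0, 0, 50, 0.003, -0.003, 0.07, 0, 0, 0, 50, 0.003, -0.003, 0.09, 0, 0, 0, 50, 0.003, -0.003, 0.11, 0, 0, 0, 50, 0.003, -0.003, 0.12, 0, 0, 0, 50]
}}

```text
clock: 8.4
eef_pos: [0.5824, -0.1141, 0.234]
tool_rot: [-0.0, 0.0, 1.0, 0.0]
wrist_force: [0.4, 0.3, -2.3]
gripper_width: 0.0557
gripper_force: 43.6
```

Request:
{"method": "send_rows", "body": {
  "increments": [0, 0, 0.01, 0, 0, 0, 50, 0, 0, 0.03, 0, 0, 0, 50, 0, 0, 0.05, 0, 0, 0, 50, 0, 0, 0.08, 0, 0, 0, 50, 0, 0, 0.1, 0, 0, 0, 50, 0, 0, 0.12, 0, 0, 0, 50, 0, 0, 0.13, 0, 0, 0, 50, 0, 0, 0.13, 0, 0, 0, 50]
}}

```text
clock: 9.2
eef_pos: [0.5825, -0.1141, 0.1954]
tool_rot: [-0.0, 0.0, 1.0, 0.0]
wrist_force: [-0.3, 0.4, -3.0]
gripper_width: 0.0558
gripper_force: 43.6
```

```bash
python3 - <<'E'
from h import *
s=state();print(s["eef_pos"],s["wrist_force"],s["torque"],s["clock"])
E
```

```text
[ 0.58252119 -0.11412606  0.19538107] [-0.28872013  0.44071041 -2.99648866] [0.01242036 0.02175905 0.02186703] 9.2
```

Request:
{"method": "send_rows", "body": {
  "increments": [0, 0, 0.01, 0, 0, 0, 50, 0, 0, 0.02, 0, 0, 0, 50, 0, 0, 0.03, 0, 0, 0, 50, 0, 0, 0.04, 0, 0, 0, 50, 0, 0, 0.05, 0, 0, 0, 50, 0, 0, 0.055, 0, 0, 0, 50, 0, 0, 0.06, 0, 0, 0, 50, 0, 0, 0.06, 0, 0, 0, 50]
}}

```text
clock: 10.0
eef_pos: [0.5826, -0.1142, 0.1777]
tool_rot: [-0.0, 0.0, 1.0, -0.0]
wrist_force: [-0.5, 0.1, -2.2]
gripper_width: 0.0561
gripper_force: 43.6
```

Request:
{"method": "send_rows", "body": {
  "increments": [0, 0, 0.002, 0, 0, 0, 50, 0, 0, 0.004, 0, 0, 0, 50, 0, 0, 0.006, 0, 0, 0, 50, 0, 0, 0.008, 0, 0, 0, 50, 0, 0, 0.009, 0, 0, 0, 50, 0, 0, 0.01, 0, 0, 0, 50, 0, 0, 0.01, 0, 0, 0, 50, 0, 0, 0.01, 0, 0, 0, 50]
}}

```text
clock: 10.8
eef_pos: [0.5827, -0.1142, 0.1749]
tool_rot: [0.0, 0.0, 1.0, -0.0]
wrist_force: [0.2, 0.4, -1.7]
gripper_width: 0.0554
gripper_force: 43.6
```

Not yet touching. I'll continue about 0.4 mm per row and stop after 2.4 mm.

Request:
{"method": "send_rows", "body": {
  "increments": [0, 0, 0.001, 0, 0, 0, 50, 0, 0, 0.002, 0, 0, 0, 50, 0, 0, 0.003, 0, 0, 0, 50, 0, 0, 0.004, 0, 0, 0, 50, 0, 0, 0.005, 0, 0, 0, 50, 0, 0, 0.006, 0, 0, 0, 50, 0, 0, 0.006, 0, 0, 0, 50, 0, 0, 0.006, 0, 0, 0, 50]
}}

```text
clock: 11.6
eef_pos: [0.5827, -0.1141, 0.1734]
tool_rot: [0.0, 0.0, 1.0, -0.0]
wrist_force: [-2.3, 0.3, 4.4]
gripper_width: 0.0562
gripper_force: 44.2
```

Request:
{"method": "send_rows", "body": {
  "increments": [0, 0, 0.001, 0, 0, 0, 50, 0, 0, 0.001, 0, 0, 0, 50, 0, 0, 0.001, 0, 0, 0, 54, 0, 0, 0.001, 0, 0, 0, 58, 0, 0, 0.001, 0, 0, 0, 62, 0, 0, 0.001, 0, 0, 0, 70, 0, 0, 0.001, 0, 0, 0, 85, 0, 0, 0.001, 0, 0, 0, 85]
}}

```text
clock: 12.4
eef_pos: [0.5827, -0.1142, 0.1727]
tool_rot: [-0.0, 0.0, 1.0, -0.0]
wrist_force: [-0.9, -0.6, 0.5]
gripper_width: 0.0848
gripper_force: 0.0
```

Request:
{"method": "send_rows", "body": {
  "increments": [0, 0, 0, 0, 0, 0, 85, 0, 0, 0, 0, 0, 0, 85, 0, 0, 0, 0, 0, 0, 85, 0, 0, -0.02, 0, 0, 0, 85, 0, 0, -0.07, 0, 0, 0, 85, 0, 0, -0.15, 0, 0, 0, 85, 0, 0, -0.24, 0, 0, 0, 85, 0, 0, -0.32, 0, 0, 0, 85]
}}

```text
clock: 13.2
eef_pos: [0.5827, -0.1142, 0.2705]
tool_rot: [0.0, 0.0, 1.0, -0.0]
wrist_force: [1.1, 0.2, -0.2]
gripper_width: 0.0851
gripper_force: 0.0
```

```bash
python3 - <<'E'
from h import *
s=state();print(s["eef_pos"],s["wrist_force"],s["gripper_width"],s["joints"])
plan([.541,-.2625,.27],np.pi/2)
E
```

```text
[ 0.58265898 -0.11420788  0.2704862 ] [ 1.07550111  0.20212577 -0.20920517] 0.08506923464639288 [ 0.10353152  0.4843573   0.01683101  1.70744695 -0.00960295  0.94925677
  1.69395076]
shift [ 0.1384 -0.4944  0.0016] turn [-0.0001  0.0003 -0.0004] dist mm [  41.5 -148.3    0.5] deg [-0.  0. -0.] cur yaw 1.57
```

Request:
{"method": "send_rows", "body": {
  "increments": [0.01, -0.04, 0, 0, 0, 0, 85, 0.03, -0.12, 0, 0, 0, 0, 85, 0.06, -0.22, 0, 0, 0, 0, 85, 0.09, -0.32, 0, 0, 0, 0, 85, 0.12, -0.42, 0, 0, 0, 0, 85, 0.138, -0.49, 0, 0, 0, 0, 85, 0.138, -0.495, 0, 0, 0, 0, 85, 0.138, -0.495, 0, 0, 0, 0, 85]
}}

```text
clock: 14.0
eef_pos: [0.5407, -0.2631, 0.2685]
tool_rot: [-0.0, 0.001, 1.0, 0.0]
wrist_force: [0.9, 0.4, 0.4]
gripper_width: 0.0851
gripper_force: 0.0
```

```bash
cat >> h.py <<'E'
def dial(im,c,ctr):
    """world angles about ctr of pointer (orange), green, red pixels; brass wing rays on z=.117"""
    h=cv2.cvtColor(im,cv2.COLOR_RGB2HSV).astype(int);H,Sa,V=h[:,:,0],h[:,:,1],h[:,:,2]
    o={}
    for n,m in dict(green=(H>50)&(H<85)&(Sa>120),red=((H<4)|(H>174))&(Sa>140),orange=(H>=5)&(H<=13)&(Sa>170)&(V>120),brass=(H>=14)&(H<=26)&(Sa>90)).items():
        v,u=np.nonzero(m);z=.117 if n=="brass" else .0585
        P=np.array([onz(c,a,b,z)[:2] for a,b in zip(u,v)]).reshape(-1,2);r=np.hypot(*(P-ctr).T)if len(P) else np.zeros(0);P=P[r<.075];
        if n in("green","red"):P=P[np.hypot(*(P-ctr).T)>.03]
        o[n]=P
    return o
E
python3 - <<'E'
from h import *
s=state();print(s["eef_pos"],s["joints"][[0,6]]);c=get_calibration("wrist");im=capture("wrist");rgb(cv2.resize(im,None,fx=1.5,fy=1.5,interpolation=cv2.INTER_CUBIC),"w6.png")
import pickle;pickle.dump((c,im),open("w6.pkl","wb"))
ctr=np.array([.541,-.2625])
for n,P in dial(im,c,ctr).items():
    if len(P)==0: print(n,0);continue
    d=P-ctr;a=np.arctan2(d[:,1],d[:,0]);a=a if n!="orange" else a%(2*np.pi)
    print(n,len(P),P.mean(0),np.percentile(a,[2,50,98]),np.percentile(np.hypot(*d.T),[2,98]))
E
```

```text
[ 0.54071252 -0.26314433  0.26850059] [0.35702643 1.95942129]
green 165 [ 0.58418332 -0.28043759] [-0.70072473 -0.38511345  0.16152815] [0.04174087 0.05192757]
red 336 [ 0.55443525 -0.30763692] [-1.63320099 -1.28233887 -0.91817275] [0.04239261 0.05352936]
orange 53 [ 0.50075175 -0.26204238] [3.10093527 3.13500664 3.1653489 ] [0.03077961 0.05014321]
brass 1000 [ 0.53407814 -0.2622842 ] [-3.11225007  0.06285463  3.13459439] [0.00228462 0.03670951]
```

View pics/w6.png

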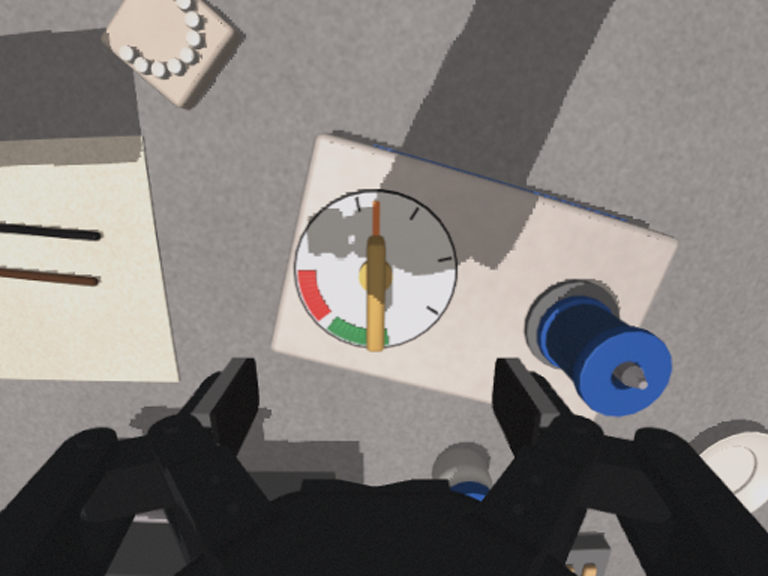

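The wrist picture confirms the blue spool is seated on the spindle, with its tip through the bore at (638,381). The pointer points straight up in the image, at (376,205). The zero tick at (359,204) puts the key at about 0.23 already. The dial centre is (375.5,268.5) and the wing lies along image y.

```bash
python3 - <<'E'
from h import *
import pickle
c,im=pickle.load(open("w6.pkl","rb"));f=lambda x,y:((x+.5)/1.5-.5,(y+.5)/1.5-.5)
print("dial",onz(c,*f(375.5,268.5),.058)); print("wing ends top",onz(c,*f(375.5,351),.117),onz(c,*f(375.5,237),.117))
ctr=np.array([.541,-.2625]);P=dial(im,c,ctr)["brass"];P=P[abs(P[:,1]-ctr[1])<.012]
print(np.percentile(P,[1,99],axis=0),"axis dir",cv2.fitLine(P.astype(np.float32),cv2.DIST_HUBER,0,.01,.01).ravel())
G=tri([ray(c,*f(375.5,268.5)),ray(get_calibration("top"),332,194.4),ray(get_calibration("scene"),189.1,230.4)]);print(G)
plan([.5405,-.2625,.157],np.pi/2)
E
```

```text
dial [ 0.53567086 -0.26211616  0.058     ]
wing ends top [ 0.57146874 -0.26223092  0.117     ] [ 0.50342062 -0.26220396  0.117     ]
[[ 0.50355642 -0.2699628 ]
 [ 0.56968401 -0.25473269]] axis dir [ 1.0000000e+00 -4.9676961e-05  5.4039878e-01 -2.6236114e-01]
(array([ 0.54065086, -0.26248861,  0.0456602 ]), [np.float64(0.0019162332388760915), np.float64(0.002010797002981003), np.float64(0.0007169243586611193)])
shift [ 0.0021 -0.0016  0.3718] turn [ 0.0004 -0.0001 -0.0003] dist mm [  0.6  -0.5 111.6] deg [ 0. -0. -0.] cur yaw 1.57
```

Request:
{"method": "send_rows", "body": {
  "increments": [0.009, 0.003, 0.03, 0, 0, 0, 85, 0.009, 0.003, 0.09, 0, 0, 0, 85, 0.009, 0.003, 0.16, 0, 0, 0, 80, 0.009, 0.003, 0.23, 0, 0, 0, 70, 0.009, 0.003, 0.29, 0, 0, 0, 60, 0.009, 0.003, 0.34, 0, 0, 0, 50, 0.009, 0.003, 0.37, 0, 0, 0, 40, 0.009, 0.003, 0.37, 0, 0, 0, 35]
}}

```text
clock: 14.85
eef_pos: [0.538, -0.2605, 0.1564]
tool_rot: [-0.001, -0.0, 1.0, 0.001]
wrist_force: [-0.3, -0.1, 0.5]
gripper_width: 0.0348
gripper_force: 0.0
```

Request:
{"method": "send_rows", "body": {
  "increments": [0, 0, 0, 0, 0, 0, 30, 0, 0, 0, 0, 0, 0, 25, 0, 0, 0, 0, 0, 0, 21, 0, 0, 0, 0, 0, 0, 18, 0, 0, 0, 0, 0, 0, 15, 0, 0, 0, 0, 0, 0, 12, 0, 0, 0, 0, 0, 0, 8, 0, 0, 0, 0, 0, 0, 5],
  "squeeze": 40
}}

```text
clock: 15.65
eef_pos: [0.5384, -0.263, 0.1583]
tool_rot: [0.0, 0.001, 1.0, -0.001]
wrist_force: [-0.2, -5.6, 3.2]
gripper_width: 0.0104
gripper_force: 41.4
```

```bash
python3 - <<'E'
from h import *
s=state();print(s["eef_pos"],s["wrist_force"],s["torque"],s["gripper_width"],s["gripper_force"])
E
```

```text
[ 0.53844505 -0.26304576  0.15825111] [-0.16178103 -5.57619782  3.18084096] [-1.01459589  0.12866941 -0.08798884] 0.010448788001643505 41.39041721820831
```

Request:
{"method": "send_rows", "body": {
  "increments": [0, 0, 0, 0, 0, 0, 5, 0, 0, 0, 0, 0, 0.02, 5, 0, 0, 0, 0, 0, 0.06, 5, 0, 0, 0, 0, 0, 0.11, 5, 0, 0, 0, 0, 0, 0.16, 5, 0, 0, 0, 0, 0, 0.21, 5, 0, 0, 0, 0, 0, 0.26, 5, 0, 0, 0, 0, 0, 0.3, 5],
  "squeeze": 60
}}

```text
clock: 16.45
eef_pos: [0.539, -0.2616, 0.1583]
tool_rot: [0.001, 0.298, 0.955, 0.0]
wrist_force: [0.5, -0.4, 4.6]
gripper_width: 0.01
gripper_force: 61.7
```

```bash
cat > q.py <<'E'
from h import *
s=state();p,R=tool(s);y=R.apply([0,1,0]);yaw=np.arctan2(y[1],y[0])
print(s["eef_pos"],"F",np.round(s["wrist_force"],1),"T",np.round(s["torque"],2),round(s["gripper_width"],4),s["gripper_force"],"yaw",yaw,"ztilt",R.apply([0,0,1])[:2],"j",s["joints"],s["clock"])
E
python3 q.py
```

```text
[ 0.53897101 -0.26156498  0.15829496] F [ 0.5 -0.4  4.6] T [-0.16 -0.01  0.21] 0.01 61.74266338348389 yaw 0.9655906745384845 ztilt [ 0.00120188 -0.00014883] j [ 0.25124287  0.63325846  0.19394099  1.81552367 -0.17673692  0.70839017
  1.50853114] 16.45
```

Request:
{"method": "send_rows", "body": {
  "increments": [0, 0, 0, 0, 0, 0.05, 5, 0, 0, 0, 0, 0, 0.11, 5, 0, 0, 0, 0, 0, 0.17, 5, 0, 0, 0, 0, 0, 0.23, 5, 0, 0, 0, 0, 0, 0.29, 5, 0, 0, 0, 0, 0, 0.35, 5, 0, 0, 0, 0, 0, 0.41, 5, 0, 0, 0, 0, 0, 0.45, 5]
}}

```text
clock: 17.25
eef_pos: [0.5409, -0.2604, 0.1583]
tool_rot: [0.001, 0.683, 0.73, 0.002]
wrist_force: [6.6, 1.5, 2.2]
gripper_width: 0.0101
gripper_force: 61.4
```

```bash
python3 q.py
```

```text
[ 0.54093103 -0.26038641  0.15832361] F [6.6 1.5 2.2] T [ 0.19 -1.35  0.17] 0.0101 61.354857087135315 yaw 0.0668253710128761 ztilt [0.00404755 0.00040825] j [ 0.09164487  0.67278342  0.45440503  1.81982743 -0.42011364  0.74190507
  0.84054365] 17.25
```

Request:
{"method": "send_rows", "body": {
  "increments": [-0.003, 0.004, 0, 0, 0, 0.05, 5, -0.005, 0.008, 0, 0, 0, 0.11, 5, -0.005, 0.008, 0, 0, 0, 0.17, 5, -0.005, 0.008, 0, 0, 0, 0.23, 5, -0.005, 0.008, 0, 0, 0, 0.29, 5, -0.005, 0.008, 0, 0, 0, 0.35, 5, -0.005, 0.008, 0, 0, 0, 0.41, 5, -0.005, 0.008, 0, 0, 0, 0.45, 5]
}}

```text
clock: 18.05
eef_pos: [0.5433, -0.2615, 0.1583]
tool_rot: [0.0, 0.933, 0.361, 0.002]
wrist_force: [5.2, 2.8, 2.7]
gripper_width: 0.0098
gripper_force: 61.7
```

```bash
python3 q.py
```

```text
[ 0.54334069 -0.26147938  0.15830955] F [5.2 2.8 2.7] T [ 0.4  -1.08  0.21] 0.0098 61.744054555892944 yaw -0.8328545841913777 ztilt [0.00369491 0.0011115 ] j [-0.04693297  0.74610618  0.71207385  1.81721659 -0.65224936  0.82541442
  0.16178327] 18.05
```

Request:
{"method": "send_rows", "body": {
  "increments": [0, 0, 0, 0, 0, 0.05, 5, 0, 0, 0, 0, 0, 0.11, 5, 0, 0, 0, 0, 0, 0.17, 5, 0, 0, 0, 0, 0, 0.23, 5, 0, 0, 0, 0, 0, 0.29, 5, 0, 0, 0, 0, 0, 0.35, 5, 0, 0, 0, 0, 0, 0.41, 5, 0, 0, 0, 0, 0, 0.45, 5]
}}

```text
clock: 18.85
eef_pos: [0.544, -0.2635, 0.1584]
tool_rot: [0.001, 0.997, -0.081, 0.003]
wrist_force: [9.8, -5.8, -1.5]
gripper_width: 0.0099
gripper_force: 60.9
```

```bash
python3 q.py; python3 - <<'E'
from h import *
c=get_calibration("top");im=capture("top")
ctr=np.array([.5415,-.2625])
for n,P in dial(im,c,ctr).items():
    if len(P): d=P-ctr;a=np.arctan2(d[:,1],d[:,0]);print(n,len(P),np.percentile(a,[2,50,98]),np.percentile(np.hypot(*d.T),[2,98]))
E
```

```text
[ 0.54395964 -0.26350504  0.15836126] F [ 9.8 -5.8 -1.5] T [-1.17 -1.72  0.25] 0.0099 60.8569461107254 yaw -1.7332793674739364 ztilt [ 0.00508793 -0.00309779] j [-0.15443263  0.84738283  0.95539934  1.81932387 -0.85668361  0.94454689
 -0.54519182] 18.85
```

Request:
{"method": "send_rows", "body": {
  "increments": [0, 0, 0, 0, 0, 0.02, 5, 0, 0, 0, 0, 0, 0.04, 5, 0, 0, 0, 0, 0, 0.05, 5, 0, 0, 0, 0, 0, 0.05, 5, 0, 0, 0, 0, 0, 0.05, 10, 0, 0, 0, 0, 0, 0.05, 16, 0, 0, 0, 0, 0, 0.05, 30, 0, 0, 0, 0, 0, 0.05, 45],
  "squeeze": 20
}}

```text
clock: 19.7
eef_pos: [0.5407, -0.2625, 0.1575]
tool_rot: [-0.0, 0.992, -0.129, -0.0]
wrist_force: [0.0, 0.1, 0.1]
gripper_width: 0.0435
gripper_force: 0.0
```

Request:
{"method": "send_rows", "body": {
  "increments": [0, 0, 0, 0, 0, 0, 50, 0, 0, 0, 0, 0, 0, 60, 0, 0, -0.03, 0, 0, 0, 60, 0, 0, -0.09, 0, 0, 0, 60, 0, 0, -0.17, 0, 0, 0, 60, 0, 0, -0.26, 0, 0, 0, 60, 0, 0, -0.35, 0, 0, 0, 60, 0, 0, -0.4, 0, 0, 0, 60]
}}

```text
clock: 20.5
eef_pos: [0.541, -0.2637, 0.2805]
tool_rot: [0.001, 0.992, -0.129, 0.001]
wrist_force: [0.0, 0.6, 0.9]
gripper_width: 0.0598
gripper_force: 0.0
```

```bash
python3 q.py; python3 - <<'E'
from h import *
s=state();c=get_calibration("wrist");im=capture("wrist");top=capture("top");np.save("top2.npy",top)
rgb(im,"w7.png")
ctr=np.array([.5415,-.2625])
for n,P in dial(im,c,ctr).items():
    if len(P): d=P-ctr;a=np.arctan2(d[:,1],d[:,0]);print(n,len(P),np.percentile(a,[2,50,98]),np.percentile(np.hypot(*d.T),[2,98]))
E
```

```text
[ 0.54099659 -0.26371971  0.28046936] F [0.  0.6 0.9] T [-0.05  0.02  0.03] 0.0598 0.0 yaw -1.83052230814844 ztilt [ 0.00211356 -0.00138567] j [-0.22550433  0.73825245  1.1144955   1.69534951 -0.71541736  1.17214577
 -0.74767687] 20.5
green 67 [-0.63270219  0.04467539  0.14374547] [0.04463658 0.05388731]
red 365 [-1.58633748 -1.22816992 -0.88328542] [0.04417131 0.05539013]
brass 1000 [-3.01933814 -0.18966545  3.08227177] [0.00237114 0.05181351]
```

View pics/w7.png

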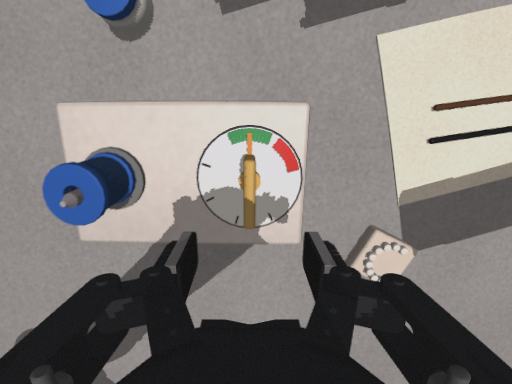

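The picture shows the pointer at (249,140), in the middle of the green band (x 228–272) and clear of the red. The blue spool sits flat on the seat with the spindle through its bore, and the gripper is clear.

```bash
python3 -c "
from station import *
print(hand_in())"
```

```text
the job is handed in; nothing more can be done
None
```

The blue spool rests on the grey seat and the key's pointer stands mid-green without reaching the red; I handed the job in at about 21 s of the 72 s allowed, but `hand_in()` returned no verdict.

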